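Hook a brake return spring onto its anchor post with a spring puller

ROBOT

A 6-joint arm with a two-finger parallel gripper is mounted at the origin on the work surface. World frame = base frame: x ahead of the robot, y to its left, z up, the work surface at z = 0. Lengths are in m, angles in rad, forces in N, time in s.
With the tool pointing down it reaches from about 0.35 to 0.775 m from the base axis. Payload 5.5 kg.
Tool frame: the origin (TCP) lies on the centre line of the jaws, within the pads' length; the fingertips stand 11 mm ahead of it and the grasp point (between the pads) lies 8 mm behind it (env.tip_reach is the distance from the TCP to the fingertips, in m); z points along the fingers, x is the direction in which the jaws open and shut, and the axes are right-handed (so a half turn about z gives the same grasp; the last joint's range is limited). The gripper opens to 85 mm and grips with 20 to 120 N. Pads are 22 mm wide; open, the fingers measure 114 mm over their backs; the gripper's body (76 mm by 85 mm) begins 54 mm behind the grasp point. The pads swing forward as they close: fully open they stand 13 mm farther back than shut.
Start: joints at [1.038, 0.313, 0.046, 1.304, 0, 1.431], TCP at [0.22, 0.531, 0.242] pointing down, gripper open.
Joint ranges: [-2.76, 2.76], [-0.86, 1.69], [-1.03, 1.26], [-2.2, 2.34], [-1.47, 1.5], [-3.14, 3.14]. Speed limits (rad/s): [2.57, 2.57, 3.14, 3.14, 3.14, 3.14].

INTERFACE

Orientations are given as a unit quaternion [w, x, y, z].
In Python, from workcell import env gives the robot as it stands.
- The arm moves only by the tool carry_out, never from a script. Its argument "moves" is one flat list of numbers, 7 for each row, row after row: the gripper command: -1 is shut, 1 is fully open, values between are in proportion, then the shift along the tool's x, y, z in m, then the turn, a rotation vector about the tool's x, y, z in degrees. A call has exactly 5 rows; each row shifts and turns the pose as measured when the row begins, along the tool's axes as they then stand; what a row does not reach is not made up. A row lasts 1/8 s, in which the tool goes at most 62.5 mm and 10.7 degrees, less where a joint would pass 70% of its speed; a pose out of reach is approached as far as the arm can. A call is refused whole if a number of a shift passes 0.0625 or a number of a turn 10.7, either way. A call with a gripper value outside its range is refused whole. The fingers move at their own pace and stop on an object; "squeeze" is the grip in N (left out, the last holds). Time passes only in rows, so rows that do not move let the fingers close, or fill a call up. It gives the time, the measured TCP pose, the force and the opening at its end, in the units of the state.
- env.get_state(): the state, without advancing time (a new reading comes with each control period).
- env.read_camera(name): name is "side" or "top"; returns the picture (420x560x3 uint8, red, green, blue); there is no depth.
- env.calibration(name): a dict with "camera_matrix" (3x3 intrinsics, pixels), "k1" (the pictures are not rectified: a ray, as slopes to the right and down, at radius r is drawn at 1 + k1 r^2 times it, then the intrinsics apply), "rvec" (rotation vector, rad) and "tvec" (3), from world to camera coordinates, as OpenCV has them. Camera axes: x right, y down, z forward; pixel columns grow to the right and rows downward; lengths in m; the calibration is good to about 2 mm. A picture is of the moment at which its call begins. calibration takes no time and is no camera call.
- env.hand_in(): hands the job in, once; it reports no verdict.
The state is a dict: "clock": time; "joint_pos": joint angles; "qvel": joint speeds; "tau": joint torques, N m; "tcp_pos": TCP position; "orientation": TCP orientation; "wrist_force": force on the tool from outside, world axes, zero at the start; "ft_torque": the same for the moment, N m; "finger_gap": finger opening in m.
Only numpy, scipy, OpenCV 4.12 (cv2) and the standard library are available. Lean on these libraries where they do the work, as an engineer would, in place of code of your own. Each camera call takes 0.05 s, during which the arm holds its last target. There are 200 camera calls.

TASK

Pick up the red-handled spring puller, put its pin into the small ring at the free end of the brake return spring, and use it to stretch the spring and push its hook down over the yellow anchor post (not the blue one), so that the hook stays caught under the post's head. Then stand the puller back in its holder block and let go. Do not touch the spring's hook end with the gripper itself.

Things in the scene. Friction and masses are not known exactly. Their poses are not given: they have to be found in the camera images.
- puller_grip (a point): Spring puller, an upright tool round about its z axis (any grasp yaw), 0.12 kg. Point: centre of its red handle, 24 mm diameter, reaching 26 mm below and 32 mm above it. Below the handle a steel collar, 36 mm diameter, 6 mm thick, underside 32 mm below the point; below that a steel pin, 9 mm diameter, 20 mm long, tip 52 mm below the point. It starts standing in the holder block.
- spring_ring (a point): Small wire ring at the free end of the steel return spring, for the puller's pin: 26 mm inner, 36 mm outer diameter, 5 mm wire. Point: its centre. It starts tilted up 0.24 rad with the spring; about 1 N of the puller's collar on it tips it level, and it lifts again unless caught. Under pull its outer edge bears on the pin: pin axis 8 mm beyond the ring's centre.
- hook_end: Flat wire hook loop of the spring, 32 mm inner, 42 mm outer diameter, 5 mm wire; the ring is part of it. Origin: loop centre. x points outward along the spring from the pivot, z up from the loop's plane; the ring's centre is 48 mm along +x. Starts 150 mm from the pivot, above the posts' tops. Stretches along x up to 70 mm: 1 N at the start plus 0.25 N per mm.
- spring_pivot (a point): Where the coil spring (34 mm thick) is fixed to the dark round backing plate (8 mm thick, 340 mm diameter). The spring swings freely sideways and tips down about this point. It is level when the hook lies on a post's foot.
- yellow_post_top (a point): Fixed upright anchor post, 175 to 195 mm from the pivot; a like blue one stands about 130 mm beside it. Point: centre of its top. Yellow head 13 mm diameter, 6 mm tall; steel shaft 8 mm diameter; yellow foot 38 mm diameter, top 20 mm below the point, where the loop lies when on. Once the puller is eased back to the pivot, the loop's centre is 12 mm from the axis and the pin is loose in its ring.
- holder_mouth (a point): Aluminium holder block fixed on the bench, 75 x 75 mm, 36 mm tall. Point: centre of its round hole at the block's top face, z up. Hole 24 mm diameter, 30 mm deep, bevelled. The puller's pin stands in it with the collar resting on the block's top.
Mind the look-alikes: they are no part of the job. Of the things that look like the part that bears puller_grip, the smaller one is meant.

How it is judged:
By the outcome, as a careful person would: the job done as asked, in the order asked, and still so for the second after the job is handed in, with the robot touching nothing.
It also fails if it takes over 45 s, if anything falls off the work surface, if the arm or the gripper's body presses on something with over 40 N, if the wrist force passes 120 N, or if a joint passes its speed limit or range.

## Working session

There is one attempt and no reset: what is moved stays moved. The work goes in short steps, Python scripts to look and compute and a tool call to move; the robot and the scene stay as the last step left them, time stands still between calls to the robot, and variables do not carry over. Pictures are saved under pics/ and viewed, about 8 in all and at most 12, crops included, and the job is handed in when it is done.

Besides the shell and the picture viewer there is one more tool, called by a JSON object that holds its "api" and its "payload". carry_out: Moves the arm, as the interface text tells. Its arguments: {"type":"object","properties":{"moves":{"type":"array"},"squeeze":{"type":"number"}},"required":["moves"]}

```bash
mkdir -p pics
cat > h.py <<'E'
from workcell import env
import numpy as np, cv2
def shot(n,f):
    im=env.read_camera(n); cv2.imwrite(f'pics/{f}.png',im[:,:,::-1]); return im
def cal(n):
    c=env.calibration(n); K=np.array(c['camera_matrix']); R=cv2.Rodrigues(np.array(c['rvec'],float))[0]; t=np.array(c['tvec'],float).ravel()
    return K,c['k1'],R,t
def ray(n,p):
    K,k,R,t=cal(n); q=cv2.undistortPoints(np.array([[p]],float),K,np.array([k,0,0,0.]))[0,0]
    return -R.T@t, R.T@np.array([q[0],q[1],1])
def onz(n,p,z):
    o,d=ray(n,p); return o+d*(z-o[2])/d[2]
def two(p,q):  # side pixel, top pixel
    o1,d1=ray('side',p);o2,d2=ray('top',q)
    s=np.linalg.lstsq(np.c_[d1,-d2],o2-o1,rcond=None)[0]
    a=o1+s[0]*d1;b=o2+s[1]*d2; return (a+b)/2,np.linalg.norm(a-b)
def pix(n,X):
    K,k,R,t=cal(n); return cv2.projectPoints(np.array(X,float).reshape(-1,3),cv2.Rodrigues(R)[0],t,K,np.array([k,0,0,0.]))[0].reshape(-1,2)
E
python3 - <<'E'
from h import *
a=shot('side','s0');b=shot('top','t0')
s=env.get_state();print(s)
for n in('side','top'): print(n,ray(n,(280,210)))
E
```

```text
{'clock': 0.1, 'joint_pos': array([ 1.03840535e+00,  3.13937888e-01,  4.50592867e-02,  1.30362266e+00,
       -7.08011521e-06,  1.43120090e+00]), 'qvel': array([ 2.01898812e-04,  3.29546412e-05,  3.93650076e-03, -6.82858862e-04,
       -8.37590452e-04, -8.67776066e-04]), 'tau': array([ 2.07592260e-03, -4.81724560e+01,  2.99244243e+01,  1.26644087e-02,
       -1.30920689e-04, -3.92300890e-06]), 'tcp_pos': array([0.21986525, 0.53080316, 0.24147727]), 'orientation': array([ 3.73524540e-04,  8.31496105e-01,  5.55529928e-01, -7.66282062e-04]), 'wrist_force': array([-0.63831374,  0.29541424,  0.40162155]), 'ft_torque': array([-0.03898655, -0.01966623,  0.03539528]), 'finger_gap': 0.08545292658664487}
side (array([ 0.28001607, -0.6429082 ,  0.68365157]), array([ 0.25949688,  0.72655876, -0.63625766]))
top (array([0.35833567, 0.02284238, 0.82981641]), array([ 0.19640158,  0.0019486 , -0.98056373]))
```

View pics/s0.png

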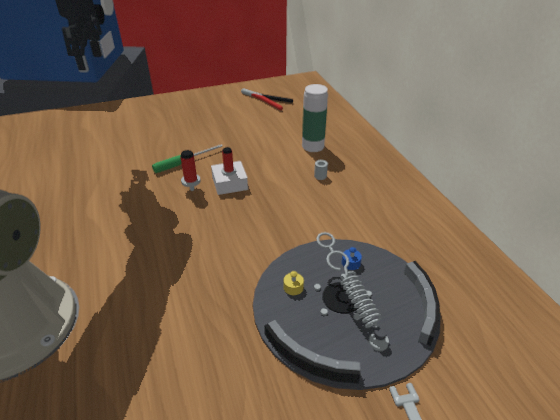

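View pics/t0.png

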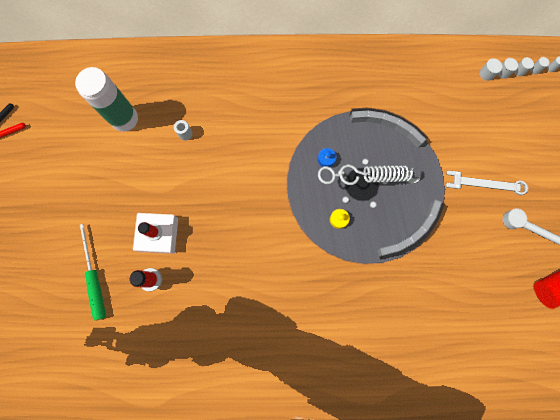

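Side: the small puller stands in the holder (228,165), with the bigger look-alike at (189,170). The plate is at (345,305), with the yellow post at (293,280), blue at (352,258) and the ring at (326,240). Top: holder (155,232), yellow (340,218), blue (327,157), ring (326,175). I'll enlarge these areas.

Run:
```python
from h import *
s=cv2.imread('pics/s0.png');t=cv2.imread('pics/t0.png')
def c(im,x,y,w,h,W,H): return cv2.resize(im[y:y+h,x:x+w],(W,H),interpolation=cv2.INTER_CUBIC)
A=np.hstack([c(s,270,225,133,140,380,400),c(t,305,140,140,140*1,400,400)])
B=np.hstack([c(s,205,140,50,66,151,200),c(t,125,205,66,66,200,200)])
o=np.zeros((600,780,3),np.uint8);o[:400]=A;o[400:,:351]=B
cv2.imwrite('pics/c0.png',o)
```

```text
(no output)
```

View pics/c0.png

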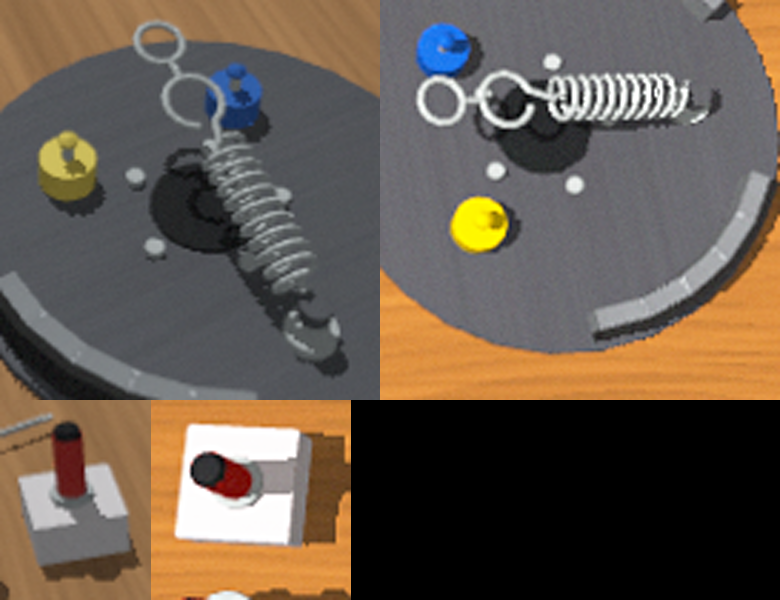

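The crop shows the ring, hook, yellow head, puller cap and collar clearly. I'll triangulate them.

Run:
```python
from h import *
np.set_printoptions(precision=4,suppress=True)
P=dict(ring=((326,239.7),(326.35,175.35)),hook=((337.2,259.3),(348.75,174.65)),yel=((293.8,272.9),(342.5,216.8)),blue=((352.8,249.5),(330.2,155.2)),
cap=((226.8,151),(143.8,227.4)),collar=((228.4,170.4),(154.4,231.4)),pivot=((379,340),(416,175)),block=((228.9,171.5),(154.2,232.3)))
for k,(a,b) in P.items(): print(k,*two(a,b))
print(onz('top',(154.4,231.4),.042),onz('top',(143.8,227.4),.1),onz('side',(228.4,170.4),.042))
print(onz('top',(154.2,232.3),.036),onz('side',(228.9,171.5),.036))
for p in [(190,425),(300,430),(293,545),(178,540)]: print(onz('top',((p[0]-151)/3.03+125,(p[1]-400)/3.03+205),.036))
```

```text
ring [ 0.577  -0.0669  0.0808] 0.0022157182672932364
hook [ 0.5803 -0.1123  0.0709] 0.0013016555836049446
yel [ 0.5001 -0.0995  0.0503] 0.002052235180345576
blue [ 0.6293 -0.0802  0.0499] 0.003240938347200587
cap [0.476  0.2793 0.0934] 9.396470396595383e-05
collar [0.4757 0.276  0.0404] 0.0010907739394370873
pivot [ 0.591  -0.2632  0.0225] 0.0007983614733019956
block [0.4758 0.2777 0.0357] 0.0013749787443525458
[0.476  0.2754 0.042 ] [0.475 0.277 0.1  ] [0.4746 0.2737 0.042 ]
[0.4751 0.2776 0.036 ] [0.4764 0.2773 0.036 ]
[0.5145 0.3131 0.036 ]
[0.5101 0.2386 0.036 ]
[0.4334 0.2403 0.036 ]
[0.4375 0.3167 0.036 ]
```

```bash
cat >> h.py <<'E'
from scipy.spatial.transform import Rotation as Ro
def to(p,yaw):
    s=env.get_state(); q=s['orientation']; R=Ro.from_quat([q[1],q[2],q[3],q[0]])
    x=R.as_matrix()[:,0]
    T=Ro.from_matrix(np.c_[[np.cos(yaw),np.sin(yaw),0],[np.sin(yaw),-np.cos(yaw),0],[0,0,-1]])
    d=np.array(p)-s['tcp_pos']
    np.set_printoptions(precision=4,suppress=True)
    print('t',s['clock'],'tcp',s['tcp_pos'],'yaw',np.degrees(np.arctan2(x[1],x[0])),'F',s['wrist_force'],'gap',s['finger_gap'])
    print('world',d,'| tool now',R.inv().apply(d),'| tool at goal yaw',T.inv().apply(d),'| turn deg',np.degrees((R.inv()*T).as_rotvec()))
E
python3 - <<'E'
from h import *
print(two((188,155),(138,279)),two((190,181),(150,280)))
to((.4755,.277,.14),2.087)
E
```

```text
(array([0.38297876, 0.28241539, 0.10013465]), np.float64(0.004594856166849256)) (array([0.38098533, 0.28503287, 0.02534384]), np.float64(0.00028578367298252524))
t 0.1 tcp [0.2199 0.5308 0.2415] yaw 67.4944843066462 F [-0.6383  0.2954  0.4016] gap 0.08545292658664487
world [ 0.2556 -0.2538 -0.1015] | tool now [-0.1365  0.3333  0.1016] | tool at goal yaw [-0.3469  0.0971  0.1015] | turn deg [ -0.0563   0.084  -52.0818]
```

{"api": "carry_out", "payload": {"moves": [1, -0.037, 0.037, 0.005, 0, 0, -10.4, 1, -0.037, 0.037, 0.005, 0, 0, -10.4, 1, -0.037, 0.037, 0.005, 0, 0, -10.4, 1, -0.037, 0.037, 0.005, 0, 0, -10.4, 1, -0.037, 0.037, 0.005, 0, 0, -10.4], "squeeze": 90}}

```text
clock: 0.72
tcp_pos: [0.3884, 0.349, 0.2148]
orientation: [-0.001, 0.504, 0.864, -0.002]
wrist_force: [0.6, 0.5, 0.1]
finger_gap: 0.0852
```

Run:
```python
from h import *
to((.4755,.277,.15),2.087)
```

```text
t 0.725 tcp [0.3884 0.349  0.2148] yaw 119.53320823586898 F [0.5721 0.5098 0.0674] gap 0.08521094667123097
world [ 0.0871 -0.072  -0.0648] | tool now [-0.1054  0.0405  0.0648] | tool at goal yaw [-0.1055  0.0402  0.0648] | turn deg [-0.2339  0.0609 -0.0432]
```

{"api": "carry_out", "payload": {"moves": [1, -0.0263, 0.0101, 0.016, 0, 0, 0, 1, -0.0263, 0.0101, 0.016, 0, 0, 0, 1, -0.0263, 0.0101, 0.016, 0, 0, 0, 1, -0.0263, 0.0101, 0.016, 0, 0, 0, 1, 0, 0, 0, 0, 0, 0]}}

```text
clock: 1.35
tcp_pos: [0.4798, 0.2717, 0.1464]
orientation: [-0.002, 0.505, 0.863, -0.003]
wrist_force: [-0.5, 0.3, -0.0]
finger_gap: 0.0855
```

Run:
```python
from h import *
to((.4755,.277,.064),2.087)
```

```text
t 1.35 tcp [0.4798 0.2717 0.1464] yaw 119.28465051075784 F [-0.4702  0.292  -0.0432] gap 0.08545166182153997
world [-0.0043  0.0053 -0.0824] | tool now [ 0.0068 -0.0006  0.0824] | tool at goal yaw [ 0.0068 -0.0011  0.0824] | turn deg [-0.4173  0.0303 -0.2918]
```

{"api": "carry_out", "payload": {"moves": [1, 0.006, -0.001, 0.02, -0.4, 0, 0, 1, 0, 0, 0.027, 0, 0, 0, 1, 0, 0, 0.026, 0, 0, 0, 1, 0, 0, 0.007, 0, 0, 0, 1, 0, 0, 0, 0, 0, 0]}}

```text
clock: 1.98
tcp_pos: [0.4738, 0.279, 0.0668]
orientation: [-0.0, 0.505, 0.863, 0.001]
wrist_force: [0.3, 0.1, -1.0]
finger_gap: 0.0855
```

Run:
```python
from h import *
to((.4755,.277,.064),2.087)
a=shot('side','s1');b=shot('top','t1')
o=np.hstack([cv2.resize(a[90:230,150:300],(390,364)),cv2.resize(b[160:300,80:230],(390,364))])
cv2.imwrite('pics/c1.png',o[:,:,::-1])
```

```text
t 1.975 tcp [0.4738 0.279  0.0668] yaw 119.40299151007513 F [ 0.2961  0.0774 -1.0169] gap 0.08548136432018671
world [ 0.0017 -0.002  -0.0028] | tool now [-0.0026  0.0004  0.0028] | tool at goal yaw [-0.0026  0.0004  0.0028] | turn deg [ 0.0439 -0.0622 -0.1733]
```

View pics/c1.png

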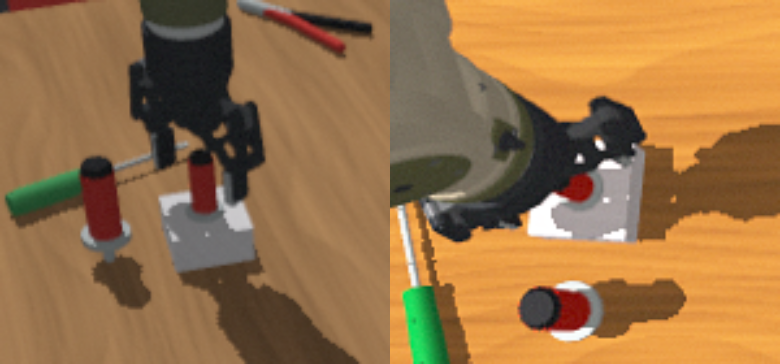

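The fingers straddle the small puller, so I'm closing.

{"api": "carry_out", "payload": {"moves": [-1, -0.0025, 0, 0.002, 0, 0, 0, -1, 0, 0, 0, 0, 0, 0, -1, 0, 0, 0, 0, 0, 0, -1, 0, 0, 0, 0, 0, 0, -1, 0, 0, 0, 0, 0, 0], "squeeze": 100}}

```text
clock: 2.7
tcp_pos: [0.4777, 0.2775, 0.068]
orientation: [0.002, 0.505, 0.863, 0.003]
wrist_force: [0.4, -0.0, -1.3]
finger_gap: 0.0221
```

Run:
```python
from h import *
to((.577,-.067,.17),2.087)
```

```text
t 2.7 tcp [0.4777 0.2775 0.068 ] yaw 119.37837168480787 F [ 0.3606 -0.0136 -1.2913] gap 0.022070607151622283
world [ 0.0993 -0.3445  0.102 ] | tool now [-0.3489 -0.0817 -0.1026] | tool at goal yaw [-0.3486 -0.0836 -0.102 ] | turn deg [ 0.3975 -0.0179 -0.198 ]
```

{"api": "carry_out", "payload": {"moves": [-1, 0, 0, -0.025, 0, 0, 0, -1, 0, 0, -0.045, 0, 0, 0, -1, -0.02, 0, -0.03, 0, 0, 0, -1, -0.045, -0.01, -0.004, 0, 0, 0, -1, -0.045, -0.01, 0, 0, 0, 0]}}

```text
clock: 3.32
tcp_pos: [0.5123, 0.1709, 0.1727]
orientation: [0.0, 0.502, 0.865, 0.001]
wrist_force: [0.4, 0.0, -1.3]
finger_gap: 0.0218
```

Run:
```python
from h import *
to((.577,-.067,.17),2.087)
```

```text
t 3.325 tcp [0.5123 0.1709 0.1727] yaw 119.75857397867705 F [ 0.4239  0.0407 -1.3422] gap 0.02182755992347419
world [ 0.0647 -0.2379 -0.0027] | tool now [-0.2386 -0.0619  0.0026] | tool at goal yaw [-0.2388 -0.0611  0.0027] | turn deg [ 0.11   -0.0086  0.1823]
```

{"api": "carry_out", "payload": {"moves": [-1, -0.048, -0.0125, 0, 0, 0, 0, -1, -0.048, -0.0125, 0, 0, 0, 0, -1, -0.048, -0.0125, 0, 0, 0, 0, -1, -0.04, -0.012, 0, 0, 0, 0, -1, -0.015, -0.005, 0, 0, 0, 0]}}

```text
clock: 3.95
tcp_pos: [0.5644, -0.0373, 0.171]
orientation: [-0.0, 0.503, 0.864, 0.0]
wrist_force: [-0.5, -0.1, -2.4]
finger_gap: 0.0218
```

{"api": "carry_out", "payload": {"moves": [-1, 0, 0, 0, 0, 0, 0, -1, 0, 0, 0, 0, 0, 0, -1, 0, 0, 0, 0, 0, 0, -1, 0, 0, 0, 0, 0, 0, -1, 0, 0, 0, 0, 0, 0]}}

```text
clock: 4.58
tcp_pos: [0.563, -0.0335, 0.1705]
orientation: [-0.002, 0.501, 0.865, 0.001]
wrist_force: [-0.9, -0.8, -1.3]
finger_gap: 0.022
```

Run:
```python
from h import *
to((.577,-.067,.16),2.087)
p=env.get_state()['tcp_pos']
a=shot('side','s2');b=shot('top','t2')
print('tip pred',pix('side',p-[0,0,.052]),pix('top',p-[0,0,.052]))
o=np.hstack([cv2.resize(a[150:290,260:400],(390,390),interpolation=2),cv2.resize(b[105:245,270:410],(390,390),interpolation=2)])
cv2.imwrite('pics/c2.png',o[:,:,::-1])
```

```text
t 4.575 tcp [ 0.563  -0.0335  0.1705] yaw 119.84152015854475 F [-0.9036 -0.8295 -1.2905] gap 0.021957534731705843
world [ 0.014  -0.0335 -0.0105] | tool now [-0.036  -0.0045  0.0103] | tool at goal yaw [-0.036  -0.0043  0.0105] | turn deg [-0.0556 -0.2101  0.2653]
tip pred [[312.646  215.5251]] [[310.9084 176.5466]]
```

View pics/c2.png

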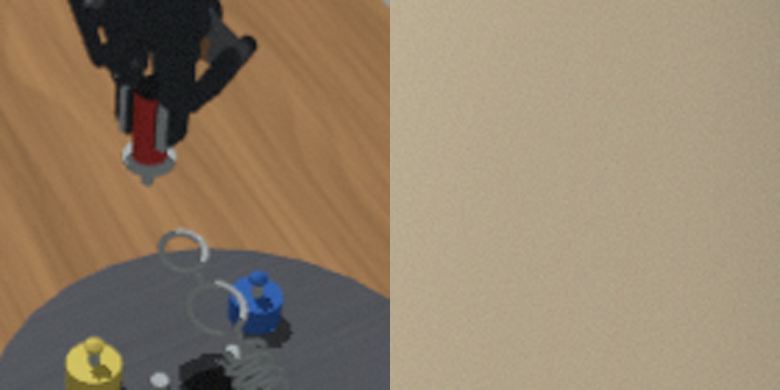

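The side view shows the pin tip at (313,216), as predicted, so the puller is held upright. The ring is unchanged at (326,240). The arm blocks the top view.

{"api": "carry_out", "payload": {"moves": [-1, -0.025, -0.003, 0.002, 0, 0, 0, -1, -0.012, -0.002, 0.002, 0, 0, 0, -1, 0, 0, 0, 0, 0, 0, -1, 0, 0, 0, 0, 0, 0, -1, 0, 0, 0, 0, 0, 0]}}

```text
clock: 5.3
tcp_pos: [0.5779, -0.071, 0.1658]
orientation: [-0.002, 0.502, 0.865, 0.001]
wrist_force: [-0.6, -0.2, -2.1]
finger_gap: 0.0218
```

Run:
```python
from h import *
to((.577,-.066,.125),2.087)
```

```text
t 5.3 tcp [ 0.5779 -0.071   0.1658] yaw 119.75457695211406 F [-0.5562 -0.1769 -2.0623] gap 0.021793245594911928
world [-0.0009  0.005  -0.0408] | tool now [0.0046 0.0017 0.0408] | tool at goal yaw [0.0048 0.0017 0.0408] | turn deg [-0.0627 -0.2259  0.1784]
```

{"api": "carry_out", "payload": {"moves": [-1, 0.0045, 0.0015, 0.003, 0, 0, 0, -1, 0, 0, 0.012, 0, 0, 0, -1, 0, 0, 0.012, 0, 0, 0, -1, 0, 0, 0.01, 0, 0, 0, -1, 0, 0, 0, 0, 0, 0]}}

```text
clock: 5.92
tcp_pos: [0.5757, -0.0645, 0.1254]
orientation: [-0.003, 0.501, 0.865, 0.0]
wrist_force: [-0.2, -0.5, -1.5]
finger_gap: 0.0222
```

Run:
```python
from h import *
to((.577,-.066,.121),2.087)
p=env.get_state()['tcp_pos']
a=shot('side','s3')
o=cv2.resize(a[170:300,260:400],(840//2*1,390),interpolation=2)
cv2.imwrite('pics/c3.png',o[:,:,::-1])
print('tip pred',pix('side',p-[0,0,.052]))
```

```text
t 5.925 tcp [ 0.5757 -0.0645  0.1254] yaw 119.84079881761488 F [-0.2005 -0.5255 -1.5444] gap 0.022189958325324957
world [ 0.0013 -0.0015 -0.0044] | tool now [-0.0019  0.0004  0.0044] | tool at goal yaw [-0.0019  0.0004  0.0044] | turn deg [-0.1344 -0.3115  0.2649]
tip pred [[324.0747 242.0772]]
```

View pics/c3.png

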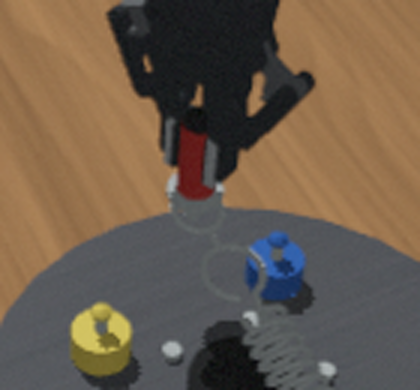

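The pin is inside the ring (crop (197,215)). I'm pulling toward the yellow post along a straight line.

{"api": "carry_out", "payload": {"moves": [-1, 0, 0, 0.003, 0, 0, 0, -1, 0.007, -0.008, 0, 0, 0, 0, -1, 0.007, -0.009, 0, 0, 0, 0, -1, 0.007, -0.009, 0, 0, 0, 0, -1, 0.007, -0.009, 0, 0, 0, 0]}}

```text
clock: 6.6
tcp_pos: [0.5305, -0.0591, 0.1243]
orientation: [-0.0, 0.502, 0.865, -0.0]
wrist_force: [1.0, -3.4, -2.3]
finger_gap: 0.0217
```

Run:
```python
from h import *
to((.4722,-.0509,.124),2.087)
```

```text
t 6.6 tcp [ 0.5305 -0.0591  0.1243] yaw 119.78480603799855 F [ 1.0497 -3.3776 -2.2977] gap 0.021734354862332186
world [-0.0583  0.0082 -0.0003] | tool now [ 0.0361 -0.0465  0.0003] | tool at goal yaw [ 0.0359 -0.0467  0.0003] | turn deg [-0.0324  0.0071  0.2085]
```

{"api": "carry_out", "payload": {"moves": [-1, 0.009, -0.0115, 0, 0, 0, 0, -1, 0.009, -0.0115, 0, 0, 0, 0, -1, 0.009, -0.0115, 0, 0, 0, 0, -1, 0.009, -0.0115, 0, 0, 0, 0, -1, 0.001, 0, 0, 0, 0, 0]}}

```text
clock: 7.22
tcp_pos: [0.4745, -0.0565, 0.1279]
orientation: [0.011, 0.503, 0.864, -0.004]
wrist_force: [4.7, -9.0, -2.7]
finger_gap: 0.0218
```

Run:
```python
from h import *
to((.4722,-.0509,.124),2.087)
a=shot('side','s4')
o=cv2.resize(a[180:320,240:400],(640,560),interpolation=2)
cv2.imwrite('pics/c4.png',o[:,:,::-1])
```

```text
t 7.225 tcp [ 0.4745 -0.0565  0.1279] yaw 119.55905757401038 F [ 4.6969 -9.0315 -2.719 ] gap 0.02180916147216362
world [-0.0023  0.0056 -0.0039] | tool now [0.0061 0.0007 0.0038] | tool at goal yaw [0.006  0.0007 0.0039] | turn deg [ 0.2818  1.3115 -0.014 ]
```

View pics/c4.png

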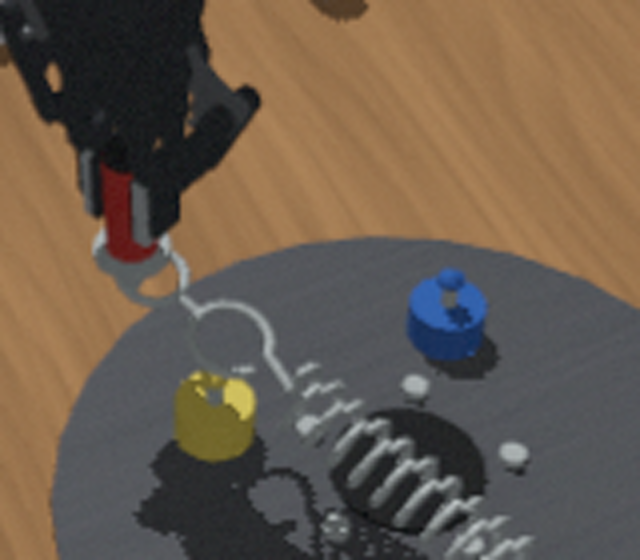

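Run:
```python
from h import *
post=np.array([.5001,-.0995,.0503]);piv=np.array([.5905,-.2575,.0325])
f=lambda q:((q-[240,180])*4).round(0)
print(f(pix('side',[post,post+[0,0,.015],post+[0,0,.02],post+[0,0,.025]])))
d=(post-piv)[:2];d/=np.linalg.norm(d)
for L in(.172,.177,.182,.187):
  for t in(.2,.24): 
    print(L,t,f(pix('side',np.r_[piv[:2]+L*np.cos(t)*d,piv[2]+L*np.sin(t)])))
```

```text
[[213. 372.]
 [214. 350.]
 [214. 342.]
 [214. 334.]]
0.172 0.2 [[237. 362.]]
0.172 0.24 [[240. 353.]]
0.177 0.2 [[229. 355.]]
0.177 0.24 [[232. 346.]]
0.182 0.2 [[220. 348.]]
0.182 0.24 [[223. 339.]]
0.187 0.2 [[212. 342.]]
0.187 0.24 [[215. 332.]]
```

{"api": "carry_out", "payload": {"moves": [-1, 0.006, 0.0005, 0, 0, 1.2, 0, -1, 0.004, 0, 0, 0, 0.4, 0, -1, 0.003, 0, 0, 0, 0.3, 0, -1, 0.002, 0, 0, 0, 0.2, 0, -1, 0.002, 0, 0, 0, 0.2, 0]}}

```text
clock: 7.9
tcp_pos: [0.4777, -0.053, 0.1341]
orientation: [0.013, 0.506, 0.862, 0.002]
wrist_force: [4.4, -8.7, -5.0]
finger_gap: 0.0224
```

Run:
```python
from h import *
to((.4722,-.0509,.124),2.087)
a=shot('side','s5')
o=cv2.resize(a[180:320,240:400],(640,560),interpolation=2)
cv2.imwrite('pics/c5.png',o[:,:,::-1])
```

```text
t 7.9 tcp [ 0.4777 -0.053   0.1341] yaw 119.19796646736512 F [ 4.358  -8.7458 -5.0331] gap 0.022447407471000866
world [-0.0055  0.0021 -0.0101] | tool now [ 0.0048 -0.0039  0.0099] | tool at goal yaw [ 0.0046 -0.0037  0.0101] | turn deg [ 0.9527  1.1139 -0.369 ]
```

View pics/c5.png

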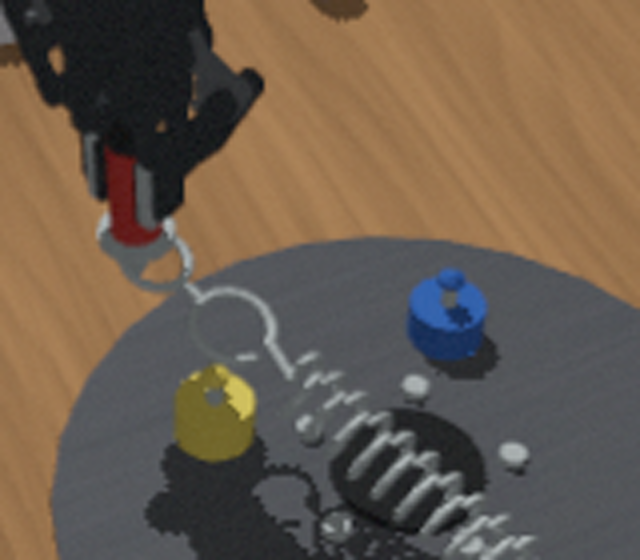

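{"api": "carry_out", "payload": {"moves": [-1, 0.007, -0.003, 0.005, 0.8, 1.1, 0, -1, 0.005, -0.002, 0.004, 0.3, 0.6, 0, -1, 0.004, -0.0015, 0.004, 0.2, 0.5, 0, -1, 0.0033, -0.001, 0.003, 0.15, 0.45, 0, -1, 0.0033, -0.001, 0.002, 0.15, 0.4, 0]}}

```text
clock: 8.57
tcp_pos: [0.4719, -0.0501, 0.1221]
orientation: [0.003, 0.509, 0.861, -0.001]
wrist_force: [5.8, -8.9, -3.3]
finger_gap: 0.0219
```

Run:
```python
from h import *
to((.4722,-.0509,.124),2.087)
```

```text
t 8.575 tcp [ 0.4719 -0.0501  0.1221] yaw 118.83535447531084 F [ 5.7981 -8.915  -3.3467] gap 0.0219024891502167
world [ 0.0003 -0.0008  0.0019] | tool now [-0.0009 -0.0002 -0.0019] | tool at goal yaw [-0.0009 -0.0002 -0.0019] | turn deg [ 0.0789  0.3284 -0.7407]
```

{"api": "carry_out", "payload": {"moves": [-1, 0.004, -0.001, 0.005, 0.15, 0.6, -0.3, -1, 0.0035, -0.001, 0.006, 0.15, 0.4, -0.2, -1, 0.003, -0.001, 0.006, 0.15, 0.4, -0.1, -1, 0.003, -0.001, 0.006, 0.15, 0.4, -0.1, -1, 0.003, -0.001, 0.002, 0.15, 0.4, 0]}}

```text
clock: 9.2
tcp_pos: [0.4729, -0.0506, 0.1038]
orientation: [0.004, 0.506, 0.862, -0.001]
wrist_force: [5.3, -8.8, -0.8]
finger_gap: 0.0221
```

Run:
```python
from h import *
to((.4712,-.0491,.100),2.087)
a=shot('side','s6')
o=cv2.resize(a[190:310,250:380],(650,600),interpolation=2)
cv2.imwrite('pics/c6.png',o[:,:,::-1])
post=np.array([.5001,-.0995,.0503])
print((pix('side',[post,post+[0,0,.006]])-[250,190])*5)
```

```text
t 9.2 tcp [ 0.4729 -0.0506  0.1038] yaw 119.19414872129373 F [ 5.3417 -8.8472 -0.8286] gap 0.022083162804715856
world [-0.0017  0.0015 -0.0038] | tool now [ 0.0022 -0.0008  0.0038] | tool at goal yaw [ 0.0022 -0.0007  0.0038] | turn deg [ 0.1477  0.4198 -0.3816]
[[216.4111 415.2634]
 [216.7126 404.0215]]
```

View pics/c6.png

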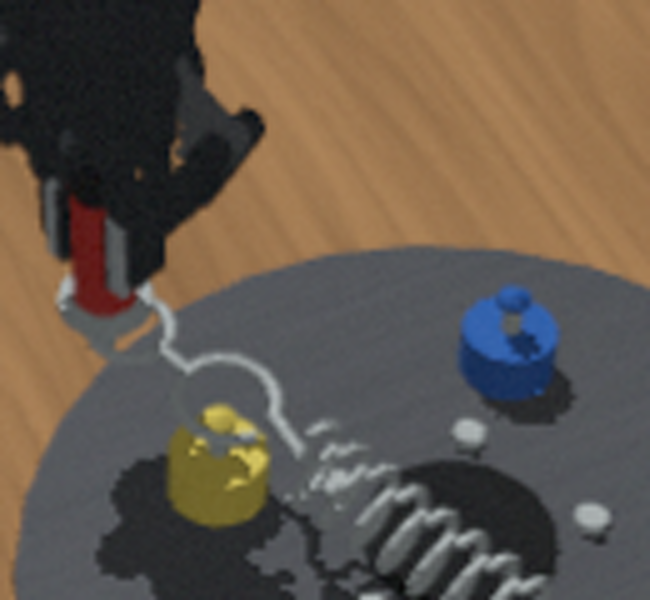

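Crop: loop centre near (229,398) and yellow head near (217,410). The loop needs about 4 mm more outward, then down.

{"api": "carry_out", "payload": {"moves": [-1, 0.007, -0.0015, 0.003, 0.2, 0.6, -0.3, -1, 0.0055, -0.001, 0.006, 0.15, 0.5, -0.1, -1, 0.0035, -0.001, 0.007, 0.15, 0.4, -0.1, -1, 0.0035, -0.001, 0.007, 0.15, 0.4, -0.1, -1, 0.0035, -0.001, 0.005, 0.15, 0.4, 0]}}

```text
clock: 9.88
tcp_pos: [0.4725, -0.0466, 0.0839]
orientation: [0.006, 0.504, 0.864, -0.0]
wrist_force: [5.5, -8.5, -0.7]
finger_gap: 0.022
```

Run:
```python
from h import *
to((.4692,-.0456,.066),2.087)
```

```text
t 9.875 tcp [ 0.4725 -0.0466  0.0839] yaw 119.42919431951107 F [ 5.4659 -8.5341 -0.6963] gap 0.022011095210169706
world [-0.0033  0.001  -0.0179] | tool now [ 0.0027 -0.0024  0.0179] | tool at goal yaw [ 0.0025 -0.0023  0.0179] | turn deg [ 0.3035  0.6231 -0.1454]
```

{"api": "carry_out", "payload": {"moves": [-1, 0.0055, -0.0025, 0.005, 0.3, 0.7, -0.1, -1, 0.0045, -0.002, 0.006, 0.2, 0.5, -0.1, -1, 0.0035, -0.0015, 0.005, 0.15, 0.4, 0, -1, 0.0035, -0.0015, 0.005, 0.15, 0.4, 0, -1, 0.0035, -0.0013, 0.002, 0.15, 0.4, 0]}}

```text
clock: 10.5
tcp_pos: [0.4719, -0.0455, 0.0702]
orientation: [0.007, 0.505, 0.863, 0.001]
wrist_force: [4.8, -9.1, -0.5]
finger_gap: 0.0219
```

Run:
```python
from h import *
to((.4692,-.0456,.066),2.087)
a=shot('side','s7')
o=cv2.resize(a[190:310,250:380],(650,600),interpolation=2)
cv2.imwrite('pics/c7.png',o[:,:,::-1])
```

```text
t 10.5 tcp [ 0.4719 -0.0455  0.0702] yaw 119.3091918933032 F [ 4.8453 -9.059  -0.4869] gap 0.02194725658244617
world [-0.0027 -0.0001 -0.0042] | tool now [ 0.0013 -0.0024  0.0041] | tool at goal yaw [ 0.0013 -0.0024  0.0042] | turn deg [ 0.5267  0.6591 -0.2641]
```

View pics/c7.png

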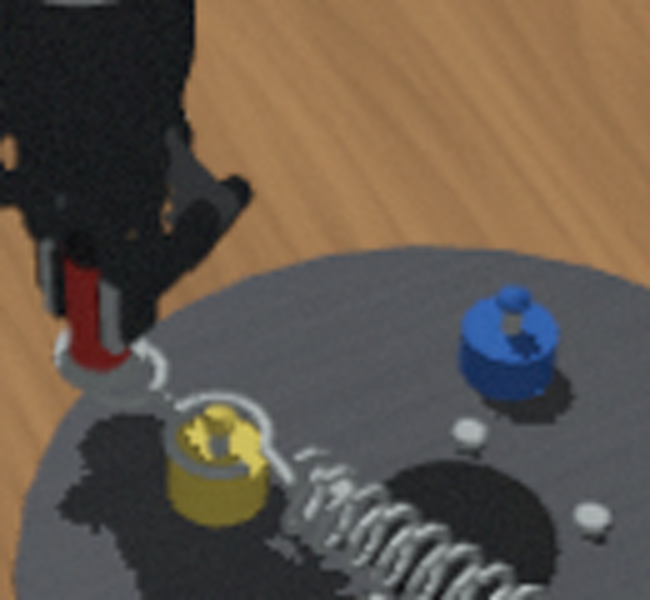

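The loop surrounds the yellow post near its foot (crop (215,430)). I'll press the last few mm down, then ease back toward the pivot.

{"api": "carry_out", "payload": {"moves": [-1, 0.0035, -0.003, 0.004, 0.4, 0.6, 0, -1, 0.003, -0.002, 0.004, 0.2, 0.4, 0, -1, -0.001, -0.0015, 0.0025, 0.2, 0.3, 0, -1, -0.002, -0.001, 0.002, 0.15, 0.2, 0, -1, -0.002, -0.001, 0.0015, 0.1, 0.2, 0]}}

```text
clock: 11.18
tcp_pos: [0.4775, -0.0557, 0.0663]
orientation: [0.008, 0.506, 0.862, 0.002]
wrist_force: [1.0, -3.6, 5.0]
finger_gap: 0.0218
```

Run:
```python
from h import *
to((.4822,-.0683,.066),2.087)
```

```text
t 11.175 tcp [ 0.4775 -0.0557  0.0663] yaw 119.15144396871861 F [ 1.0016 -3.5695  4.9817] gap 0.021766597219300653
world [ 0.0047 -0.0126 -0.0003] | tool now [-0.0133 -0.002   0.0004] | tool at goal yaw [-0.0133 -0.0021  0.0003] | turn deg [ 0.6987  0.6592 -0.4208]
```

{"api": "carry_out", "payload": {"moves": [-1, -0.003, -0.001, 0.0005, 0.2, 0.3, 0, -1, -0.004, -0.0005, 0.0005, 0.2, 0.2, 0, -1, -0.004, 0, 0, 0.2, 0.1, 0, -1, -0.003, 0, 0, 0, 0, 0, -1, 0, 0, 0, 0, 0, 0]}}

```text
clock: 11.8
tcp_pos: [0.4796, -0.0624, 0.0667]
orientation: [-0.005, 0.505, 0.863, 0.006]
wrist_force: [2.1, -2.5, 2.5]
finger_gap: 0.022
```

Run:
```python
from h import *
to((.4822,-.0683,.066),2.087)
```

```text
t 11.8 tcp [ 0.4796 -0.0624  0.0667] yaw 119.37558771578234 F [ 2.1177 -2.5438  2.4732] gap 0.021968179504191002
world [ 0.0026 -0.0059 -0.0007] | tool now [-0.0064 -0.0007  0.0006] | tool at goal yaw [-0.0064 -0.0007  0.0007] | turn deg [ 0.362  -0.8401 -0.2033]
```

{"api": "carry_out", "payload": {"moves": [-1, -0.003, -0.0005, 0, 0.2, -0.6, 0, -1, -0.003, -0.0005, 0, 0, -0.2, 0, -1, -0.002, 0, 0, 0, 0, 0, -1, -0.001, 0, 0, 0, 0, 0, -1, 0, 0, 0, 0, 0, 0]}}

```text
clock: 12.42
tcp_pos: [0.4797, -0.0644, 0.0668]
orientation: [-0.005, 0.503, 0.864, 0.006]
wrist_force: [2.5, -0.6, 3.9]
finger_gap: 0.0227
```

Run:
```python
from h import *
to((.4822,-.0683,.066),2.087)
a=shot('side','s8')
o=cv2.resize(a[190:310,250:380],(650,600),interpolation=2)
cv2.imwrite('pics/c8.png',o[:,:,::-1])
```

```text
t 12.425 tcp [ 0.4797 -0.0644  0.0668] yaw 119.6288065460088 F [ 2.4917 -0.6105  3.8943] gap 0.022657714568908964
world [ 0.0025 -0.0039 -0.0008] | tool now [-0.0046  0.0002  0.0007] | tool at goal yaw [-0.0046  0.0002  0.0008] | turn deg [ 0.2892 -0.8137  0.0505]
```

View pics/c8.png

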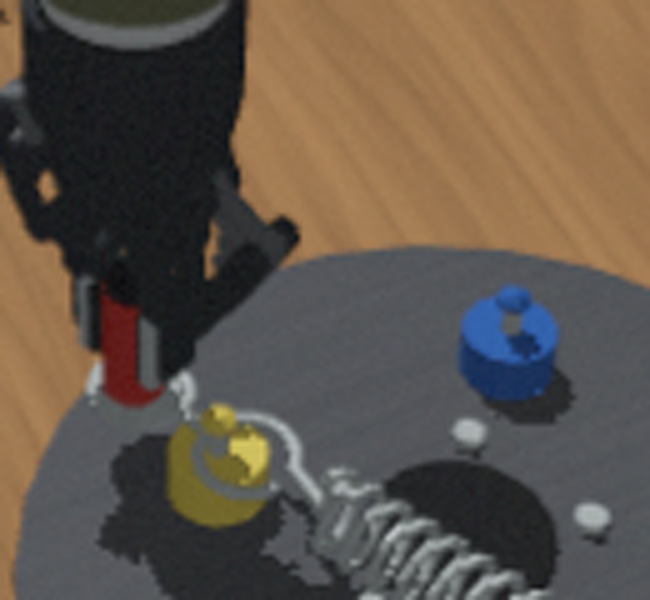

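The hook is caught: the loop has shifted toward the pivot and its outer edge is at the shaft under the yellow head. I'll lift the pin out gently.

{"api": "carry_out", "payload": {"moves": [-1, -0.001, 0, -0.002, 0, -0.5, 0, -1, -0.001, 0, -0.003, 0, -0.3, 0, -1, -0.001, 0, -0.003, 0, 0, 0, -1, 0, 0, -0.003, 0, 0, 0, -1, 0, 0, 0, 0, 0, 0]}}

```text
clock: 13.1
tcp_pos: [0.4783, -0.0668, 0.0762]
orientation: [-0.002, 0.503, 0.864, 0.001]
wrist_force: [0.7, -0.0, -1.7]
finger_gap: 0.0218
```

Run:
```python
from h import *
to((.4822,-.0683,.110),2.087)
```

```text
t 13.1 tcp [ 0.4783 -0.0668  0.0762] yaw 119.60423979226776 F [ 0.7342 -0.023  -1.701 ] gap 0.021835989963855964
world [ 0.0039 -0.0015  0.0338] | tool now [-0.0031  0.0026 -0.0338] | tool at goal yaw [-0.0033  0.0026 -0.0338] | turn deg [ 0.0048 -0.205   0.0279]
```

Free of load. Lifting and returning.

{"api": "carry_out", "payload": {"moves": [-1, -0.001, 0.001, -0.01, 0, 0, 0, -1, 0, 0, -0.02, 0, 0, 0, -1, 0, 0, -0.035, 0, 0, 0, -1, 0.02, 0, -0.03, 0, 0, 0, -1, 0.045, 0.02, -0.005, 0, 0, 0]}}

```text
clock: 13.72
tcp_pos: [0.4662, -0.0023, 0.1815]
orientation: [-0.001, 0.505, 0.863, 0.001]
wrist_force: [1.4, 1.1, -3.1]
finger_gap: 0.0221
```

Run:
```python
from h import *
to((.4765,.277,.16),2.087)
im=env.read_camera('side'); cv2.imwrite('pics/s9.png',im[:,:,::-1])
```

```text
t 13.725 tcp [ 0.4662 -0.0023  0.1815] yaw 119.27995449603888 F [ 1.412   1.1481 -3.0808] gap 0.02212519241620585
world [ 0.0103  0.2793 -0.0215] | tool now [0.2385 0.1456 0.0224] | tool at goal yaw [0.2378 0.1468 0.0215] | turn deg [ 0.0587 -0.1671 -0.2964]
```

{"api": "carry_out", "payload": {"moves": [-1, 0.046, 0.028, 0, 0, 0, 0, -1, 0.046, 0.028, 0, 0, 0, 0, -1, 0.046, 0.028, 0, 0, 0, 0, -1, 0.046, 0.028, 0.005, 0, 0, 0, -1, 0.03, 0.018, 0.005, 0, 0, 0]}}

```text
clock: 14.4
tcp_pos: [0.4744, 0.26, 0.1777]
orientation: [0.0, 0.505, 0.863, 0.005]
wrist_force: [0.9, 0.3, -1.8]
finger_gap: 0.0217
```

{"api": "carry_out", "payload": {"moves": [-1, 0, 0, 0, 0, 0, 0, -1, 0, 0, 0, 0, 0, 0, -1, 0, 0, 0, 0, 0, 0, -1, 0, 0, 0, 0, 0, 0, -1, 0, 0, 0, 0, 0, 0]}}

```text
clock: 15.02
tcp_pos: [0.4744, 0.2593, 0.1784]
orientation: [0.001, 0.504, 0.864, 0.004]
wrist_force: [-0.1, 0.2, -1.6]
finger_gap: 0.0219
```

Run:
```python
from h import *
to((.4765,.277,.11),2.087)
```

```text
t 15.025 tcp [0.4744 0.2593 0.1784] yaw 119.43446519195011 F [-0.0899  0.1941 -1.5722] gap 0.02188990621950501
world [ 0.0021  0.0177 -0.0684] | tool now [0.0142 0.01   0.0686] | tool at goal yaw [0.0144 0.0106 0.0684] | turn deg [ 0.4733 -0.2055 -0.1427]
```

{"api": "carry_out", "payload": {"moves": [-1, 0.007, 0.004, 0.01, 0.4, -0.2, 0, -1, 0.007, 0.005, 0.015, 0, 0, 0, -1, 0, 0, 0.015, 0, 0, 0, -1, 0, 0, 0.012, 0, 0, 0, -1, 0, 0, 0, 0, 0, 0]}}

```text
clock: 15.65
tcp_pos: [0.4746, 0.2765, 0.1213]
orientation: [-0.001, 0.504, 0.863, -0.001]
wrist_force: [-0.7, 0.1, -2.0]
finger_gap: 0.022
```

Run:
```python
from h import *
to((.4755,.277,.069),2.087)
p=env.get_state()['tcp_pos']
a=shot('side','s10');b=shot('top','t10')
print(pix('side',p-[0,0,.052]),pix('side',[.475,.2775,.036]))
o=np.hstack([cv2.resize(a[110:210,180:280],(390,390),interpolation=2),cv2.resize(b[180:280,100:200],(390,390),interpolation=2)])
cv2.imwrite('pics/c10.png',o[:,:,::-1])
# tip by steel-gray/silhouette: find white top-face mask centroid in original picture
```

```text
t 15.65 tcp [0.4746 0.2765 0.1213] yaw 119.40558913270148 F [-0.7219  0.0721 -2.0142] gap 0.022023574561529664
world [ 0.0009  0.0005 -0.0523] | tool now [0.     0.0011 0.0523] | tool at goal yaw [0.     0.001  0.0523] | turn deg [-0.1139 -0.0127 -0.1707]
[[227.2744 160.3432]] [[228.3143 171.5636]]
```

{"api": "carry_out", "payload": {"moves": [-1, 0, 0.0005, 0.01, 0, 0, 0, -1, 0, 0, 0.011, 0, 0, 0, -1, 0, 0, 0.01, 0, 0, 0, -1, 0, 0, 0.006, 0, 0, 0, -1, 0, 0, 0, 0, 0, 0]}}

```text
clock: 16.38
tcp_pos: [0.4767, 0.277, 0.0839]
orientation: [0.001, 0.505, 0.863, 0.001]
wrist_force: [0.0, 0.1, -1.5]
finger_gap: 0.0222
```

Run:
```python
from h import *
to((.4755,.277,.068),2.087)
```

```text
t 16.375 tcp [0.4767 0.277  0.0839] yaw 119.36703256828525 F [ 0.0439  0.1062 -1.5076] gap 0.022236912613045317
world [-0.0012  0.     -0.0159] | tool now [ 0.0006 -0.0011  0.0159] | tool at goal yaw [ 0.0006 -0.001   0.0159] | turn deg [ 0.1213  0.0194 -0.2092]
```

Tip is at z≈0.032 with no contact force, so it is in the hole.

{"api": "carry_out", "payload": {"moves": [-1, 0, 0, 0.007, 0, 0, 0, -1, 0, 0, 0.005, 0, 0, 0, -1, 0, 0, 0.003, 0, 0, 0, -1, 0, 0, 0.001, 0, 0, 0, -1, 0, 0, 0, 0, 0, 0]}}

```text
clock: 17.0
tcp_pos: [0.4773, 0.2773, 0.0682]
orientation: [0.001, 0.505, 0.863, 0.001]
wrist_force: [0.0, -1.0, -1.7]
finger_gap: 0.0221
```

Run:
```python
from h import *
to((.4755,.277,.068),2.087)
```

```text
t 17.0 tcp [0.4773 0.2773 0.0682] yaw 119.37124196614631 F [ 0.0203 -0.9651 -1.6988] gap 0.022059770825238145
world [-0.0018 -0.0003 -0.0002] | tool now [ 0.0007 -0.0017  0.0002] | tool at goal yaw [ 0.0007 -0.0017  0.0002] | turn deg [ 0.2173  0.0366 -0.205 ]
```

{"api": "carry_out", "payload": {"moves": [-1, 0, 0, 0.001, 0.1, 0, 0, -1, 0, 0, 0.001, 0, 0, 0, -1, 0, 0, 0.001, 0, 0, 0, -1, 0, 0, 0.0005, 0, 0, 0, -1, 0, 0, 0, 0, 0, 0]}}

```text
clock: 17.62
tcp_pos: [0.4774, 0.2773, 0.068]
orientation: [0.001, 0.505, 0.863, 0.001]
wrist_force: [0.2, -0.1, -1.7]
finger_gap: 0.022
```

{"api": "carry_out", "payload": {"moves": [-1, 0, 0, 0.0025, 0, 0, 0, -1, 0, 0, 0.0025, 0, 0, 0, -1, 0, 0, 0, 0, 0, 0, -1, 0, 0, 0, 0, 0, 0, -1, 0, 0, 0, 0, 0, 0]}}

```text
clock: 18.25
tcp_pos: [0.478, 0.2776, 0.068]
orientation: [0.003, 0.505, 0.863, 0.003]
wrist_force: [-1.8, -0.4, 1.9]
finger_gap: 0.0218
```

Collar is resting (Fz positive at the original height). Releasing.

{"api": "carry_out", "payload": {"moves": [-0.2, 0, 0, 0, 0, 0, 0, 0.2, 0, 0, 0, 0, 0, 0, 0.6, 0, 0, 0, 0, 0, 0, 1, 0, 0, 0, 0, 0, 0, 1, 0, 0, 0, 0, 0, 0]}}

```text
clock: 18.88
tcp_pos: [0.4783, 0.2777, 0.0673]
orientation: [0.002, 0.505, 0.863, 0.002]
wrist_force: [-0.6, 1.1, -0.3]
finger_gap: 0.0854
```

{"api": "carry_out", "payload": {"moves": [1, 0, 0, -0.01, 0, 0, 0, 1, 0, 0, -0.02, 0, 0, 0, 1, 0, 0, -0.04, 0, 0, 0, 1, 0, 0, -0.04, 0, 0, 0, 1, 0, 0, -0.03, 0, 0, 0]}}

```text
clock: 19.5
tcp_pos: [0.4757, 0.2768, 0.2113]
orientation: [0.001, 0.505, 0.863, 0.001]
wrist_force: [0.4, 0.7, -0.6]
finger_gap: 0.085
```

{"api": "carry_out", "payload": {"moves": [1, 0.03, -0.03, -0.01, 0, 0, 0, 1, 0.03, -0.04, 0, 0, 0, 0, 1, 0.02, -0.03, 0, 0, 0, 0, 1, 0, 0, 0, 0, 0, 0, 1, 0, 0, 0, 0, 0, 0]}}

```text
clock: 20.12
tcp_pos: [0.3494, 0.2992, 0.2285]
orientation: [0.005, 0.505, 0.863, 0.007]
wrist_force: [-0.5, 0.3, -0.3]
finger_gap: 0.0852
```

Run:
```python
from h import *
to((.4755,.277,.068),2.087)
a=shot('side','s11');b=shot('top','t11')
r=lambda i,w:cv2.resize(i,w,interpolation=2)
o=np.zeros((600,780,3),np.uint8)
o[:340,:390]=r(a[200:300,260:375],(390,340));o[:340,390:]=r(b[140:240,300:415],(390,340))
o[340:,:390]=r(a[130:210,170:290],(390,260));o[340:,390:]=r(b[200:280,100:220],(390,260))
cv2.imwrite('pics/c11.png',o[:,:,::-1])
```

```text
t 20.125 tcp [0.3494 0.2992 0.2285] yaw 119.3255059640434 F [-0.5051  0.3255 -0.3437] gap 0.08521297606840575
world [ 0.1261 -0.0222 -0.1605] | tool now [-0.0808  0.0964  0.1622] | tool at goal yaw [-0.0815  0.0987  0.1605] | turn deg [ 0.9276  0.0903 -0.2501]
```

View pics/c11.png

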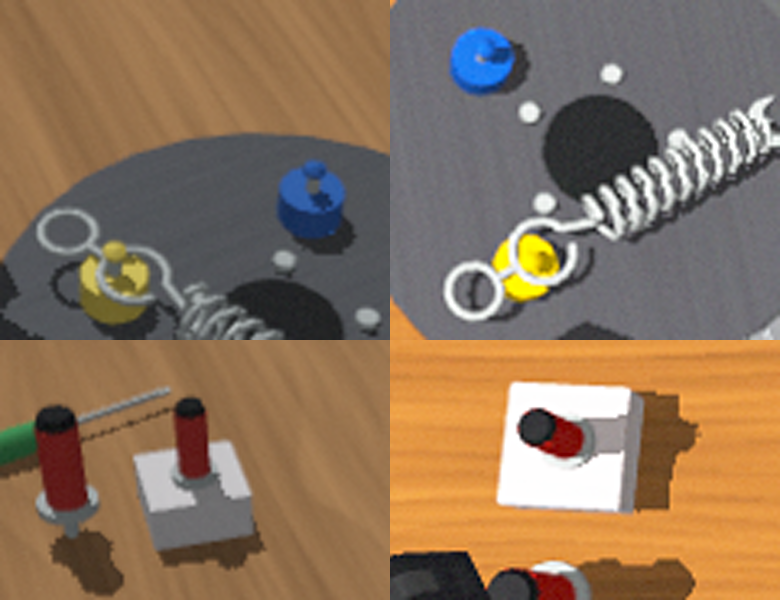

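The puller is upright in its block. The loop is around the yellow post. I'll check the loop's offset and height numerically.

Run:
```python
from h import *
np.set_printoptions(precision=4,suppress=True)
def T(u,v):return (300+(u-390)/3.39,140+v/3.4)
def S(u,v):return (260+u/3.39,200+v/3.4)
print('loop',two(S(134,275),T(545,250)))
print('ring',two(S(68,231),T(474,290)))
print('post',two(S(115,247),T(546,259)), 'expected .5001 -.0995 .0503')
```

```text
loop (array([ 0.5089, -0.1086,  0.0351]), np.float64(0.000862782782672083))
ring (array([ 0.4857, -0.0654,  0.0346]), np.float64(0.0014428918724784033))
post (array([ 0.499 , -0.1051,  0.0575]), np.float64(0.00015946215401866357)) expected .5001 -.0995 .0503
```

The loop centre is at z≈35 mm, under the head (underside ≈44 mm) and about 12 mm from the post's axis toward the pivot. That means it is caught.

```bash
python3 -c "
from workcell import env
print(env.hand_in())"
```

```text
the job is handed in; nothing more can be done
None
```

I picked up the small red-handled puller and used its pin in the ring to stretch the spring. I pushed the hook down over the yellow post, then stood the puller back in its holder and let go. I handed the job in at about 20 s on the clock, well inside the 45 s limit.

- **Hook:** In the last pictures the loop lies level around the yellow post at z ≈ 35 mm, below the head's underside at about 44 mm. Its centre is about 12–13 mm from the post's axis toward the pivot, as expected for a caught hook.
- **Puller:** It stands upright in its block with the collar down.
- **Gripper:** It is open and clear of everything. Only the puller touched the spring.

**One disagreement:** the post top measured again from the final pictures came out 6–7 mm off my first measurement. I put this down to picking the pixel by eye in a small crop. The loop's height and offset still show it caught.

The side camera alone guided the hooking, because the arm blocked the top view whenever it was over the plate.

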